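# Fit a window into a tilted cell and clamp it with the screw ring

### The job

Put the thick round window into the round recess of the tilted cell so that it lies flat on the recess floor, without slamming it in. Then swing the clamp arm in over it as far as it goes, and screw the eight-sided ring clockwise until it stops, so that the window is held snugly. Leave the two metal dishes where they stand.

Things in the scene. Friction and masses are not known exactly. Their poses are not given: they have to be found in the camera images.
- window_center (a point): The window: a loose disc of clear glass in a thin bare-metal rim, diameter 60 mm, 18 mm thick, both faces alike, about 0.12 kg, flat on the bench to the left of the stand. The point is its centre, half-way up; z is the disc's axis. Hold only its upper half: its lower 8 mm go into the recess.
- cell: Tilted 92 x 92 mm bare-metal block with a blind round recess, 63 mm wide, 8 mm deep, mouth chamfered 3 mm. Origin: centre of the recess floor. z: recess axis, up and out, 30 degrees from vertical towards the robot's side; x up the slope, away from the robot; y left. Seated, the window's centre is 9 mm along z from the origin, its top 10 mm above the rim. Fixed; yaw up to 0.25 rad.
- swing_arm (a joint): Angle of the grey clamp arm about the pivot post (axis parallel to the cell's z). 0 = swung in, against its stop, ring centred over the recess; grows, counterclockwise from above, as it swings out to the robot's right; at most 1.75; starts at 1.4 to 1.65. Stiff: it stays where left, under 4 N at the pin moves it. A 10 mm thick bar, its top 36 mm above the recess floor along the cell's z.
- pin (a point): The round upright steel pin at the outer end of the clamp arm, for pinching or pushing: diameter 12 mm, 27 mm tall above the arm's top, 145 mm from the pivot axis, 70 mm beyond the ring's axis. The point lies on its axis 14 mm above the arm's top (50 mm above the recess floor along the cell's z). z runs along the pin, parallel to the cell's z; x points from the pin to the pivot.
- ring (a joint): Rotation of the clamp ring in the arm: grows as the ring is turned clockwise seen from above (about minus the cell's z). 0 = fully up; 2.0 = its stop, fully down. Starts at 0 to 0.3. The coarse thread takes it down 4 mm a radian; it stays where it is left and needs about 0.1 N m.
- ring_grip (a point): The clamp ring's steel grip: eight-sided, 54 mm across flats, 22 mm tall, bore 36 mm. The point is its centre, half-way up; z is the screw axis, parallel to the cell's z; x, y and the directions at 45 degrees between them each point through a pair of flats. At ring value 0 its underside is 9 mm above the arm's top (grip centre 56 mm above the recess floor), 8 mm lower at the stop.
- pressure_foot: The sprung black rubber foot under the clamp ring, 48 mm wide, carried down by it. It meets a seated window at a ring value of about 1.25 and presses with about 9 N at the stop. At ring value 0 to 0.3 it clears a seated window by 4 to 5 mm, so the arm can swing over it. Origin at the centre of its underside, z parallel to the cell's z.
- dish_closed: Bystander: round lidded metal dish, 68 mm across, 24 mm tall, behind the window. Origin at the centre of its underside.
- dish_open: Bystander: round open metal dish, 64 mm across, 21 mm tall, left of the window. Origin at the centre of its underside.
- stand: The fixed grey stand that carries cell and clamp. Origin on the bench, 80 mm straight below the recess floor's centre. Its foot is 190 x 120 mm, 12 mm thick, from 80 mm before to 110 mm behind the origin. The clamp arm's pivot post (20 mm thick) stands on the cell at x = 75, y = 0 mm of the cell's frame.
Mind the look-alikes: they are no part of the job. Leave any pink look-alike of the part that bears window_center alone.

How it is judged:
By the outcome, as a careful person would: the job done as asked, in the order asked, and still so for the second after the job is handed in, with the robot touching nothing.
It also fails if it takes over 72 s, if anything falls off the work surface, if the arm or the gripper's body presses on something with over 40 N, if the wrist force passes 120 N, or if a joint passes its speed limit or range.

### The arm

A 7-joint arm with a two-finger parallel gripper is mounted at the origin on a cart in front of the work surface, level with it; the furniture and walls round the work are solid. World frame = base frame: x ahead of the robot, y to its left, z up, the work surface at z = 0. Lengths are in m, angles in degrees, forces in N, time in s.
With the tool pointing down it reaches from about 0.35 to 0.775 m from the base axis. Payload 3.1 kg.
Tool frame: the origin (TCP) lies on the centre line of the jaws, within the pads' length; the fingertips stand 17 mm ahead of it and the grasp point (between the pads) lies 2 mm behind it (robot.tip_reach is the distance from the TCP to the fingertips, in m); z points along the fingers, y is the line along which they close (so a half turn about z gives the same grasp; the last joint's range is limited). The gripper opens to 85 mm and grips with 20 to 120 N. Pads are 22 mm wide; open, the fingers measure 114 mm over their backs; the gripper's body (76 mm by 85 mm) begins 54 mm behind the grasp point. The pads swing forward as they close: fully open they stand 13 mm farther back than shut.
Start: joints at [-75.785, 17.813, 0.802, 86.603, -0.252, 75.585, -1.558], TCP at [0.157, 0.527, 0.248] pointing down, gripper open.
Joint ranges: [-154.91, 154.91], [-16.99, 109.72], [-72.82, 74.43], [7.12, 147.25], [-82.49, 262.49], [11.32, 116.49], [-174.64, 174.64]. Speed limits (degrees/s): [159.86, 159.86, 180, 180, 180, 180, 180].

### API

Orientations are given as [roll, pitch, yaw] about the fixed x, y, z axes, in that order (R = Rz(yaw) Ry(pitch) Rx(roll)).
In Python, from station import robot, fingers, vision, workorder, recognise gives the robot as it stands. Calls block until the motion is done:
- robot.move_to(position, orientation): joint-space move of the TCP to a pose.
- robot.line_to(position, orientation=None, velocity=0.15, f_stop=None): straight line of the TCP; orientation=None keeps the orientation; velocity is the mean speed in m/s. With f_stop (N) it stops when the force on the tool has changed by that much, and returns True; else False.
- robot.move_j(angles): joint-space move.
- fingers.gripper_to(opening, force=None): opening from 0.0 (shut) to 1.0 (fully open); force is the grip in N (None keeps the last); returns when the fingers have stopped.
- robot.pause(seconds).
- robot.inverse_kinematics(position, orientation): joint angles nearest the present ones, or None.
- vision.grab_frame(name): name is "side" or "top" or "wrist"; returns the picture (420x560x3 uint8, red, green, blue); there is no depth.
- vision.calibration(name): a dict with "mtx" (3x3 intrinsics, pixels), "k1" (the pictures are not rectified: a ray, as slopes to the right and down, at radius r is drawn at 1 + k1 r^2 times it, then the intrinsics apply), "extrinsics" (4x4, takes a point from world to camera coordinates); the wrist camera has in their place "T_tool_cam" (4x4, takes a point from camera to tool coordinates, whose origin is the TCP and whose axes are the flange's). Camera axes: x right, y up, looking along -z (the intrinsics and any distortion apply to the point x, -y, -z); pixel columns grow to the right and rows downward; lengths in m; the calibration is good to about 2 mm. A picture is of the moment at which its call begins: read the wrist's pose just before it. calibration takes no time and is no camera call.
A pose or a line that the arm cannot do raises robot.PlanningError and nothing moves.
- workorder.close_job(): hands the job in; it is judged then, once.
Trained networks look in the newest picture that a camera, given by its name, has taken for a name from the list of things; names that differ only in an ending like _2 or _b are one class to them, and where a whole thing is asked for, a point or a joint stands for the part that bears it (a point fixed in the world has none). Each returns a list of dicts, best first, with "p" (0 to 1); they miss things now and then, are a little off and sometimes report something else, mostly with a low value. They report only what shows in the picture. A call takes as long as a camera call. They do not tell look-alikes from the thing itself.
- recognise(label, camera): "rect" ([centre column, centre row, width, height] in pixels, round what is visible of it).
Readings, each from a call of its own:
- robot.current_time_s(): time.
- robot.current_joint_positions(): joint angles.
- robot.current_dq(): joint speeds.
- robot.current_joint_torque(): joint torques, N m.
- robot.current_tool_pos(): TCP position.
- robot.current_eef_rot(): TCP orientation.
- robot.current_contact_force(): force on the tool from outside, world axes, zero at the start.
- robot.current_torque(): the same for the moment, N m.
- robot.current_finger_gap(): opening from 0.0 (shut) to 1.0 (fully open).
- robot.current_gripper_force(): force on a finger pad.
Only numpy, scipy, OpenCV 4.12 (cv2) and the standard library are available. Lean on these libraries where they do the work, as an engineer would, in place of code of your own. Each camera call takes 0.05 s, during which the arm holds its last target. There are 200 camera calls.

## Working session

There is one attempt and no reset: what is moved stays moved. The work goes in short steps, each a Python script; the robot and the scene stay as the last script left them, time stands still between calls to the robot, and variables do not carry over. Pictures are saved under pics/ and viewed, at most 12 in all, crops included, and the job is handed in when it is done.

```bash
ls; mkdir -p pics; python3 - <<'E'
from station import robot, fingers, vision, workorder, recognise
import cv2
for c in ("top","side"):
    im=vision.grab_frame(c); cv2.imwrite(f"pics/{c}0.png",im[:,:,::-1])
    for l in ("window_center","cell","pin","ring_grip","pressure_foot","dish_closed","dish_open","stand"):
        print(c,l,[(round(d["p"],2),[round(float(v),1) for v in d["rect"]]) for d in recognise(l,c)][:4])
    k=vision.calibration(c); print(k)
print(vision.calibration("wrist"),robot.current_eef_rot(),robot.current_tool_pos(),robot.tip_reach,robot.current_time_s())
E
```

```text
pics
top window_center [(0.83, [272.8, 201.6, 25.0, 24.3]), (0.83, [218.1, 266.3, 26.5, 23.6]), (0.74, [248.0, 289.7, 24.2, 26.4]), (0.66, [319.3, 248.5, 26.8, 28.0])]
top cell [(0.88, [405.4, 185.9, 103.1, 67.1]), (0.33, [403.6, 196.8, 118.5, 87.5])]
top pin [(0.61, [414.6, 178.1, 83.9, 36.5])]
top ring_grip [(0.69, [420.1, 179.6, 25.0, 27.1])]
top pressure_foot []
top dish_closed [(0.62, [271.4, 158.3, 29.9, 26.6])]
top dish_open [(0.61, [187.9, 221.8, 29.9, 27.0])]
top stand [(0.85, [402.6, 196.4, 111.8, 87.0])]
{'mtx': array([[472.95018755,   0.        , 281.51327104],
       [  0.        , 472.95018755, 219.09493848],
       [  0.        ,   0.        ,   1.        ]]), 'k1': -0.049224957513549314, 'extrinsics': array([[ 0.00973902, -0.99973338, -0.02093605,  0.1831561 ],
       [ 0.99375374,  0.00734886,  0.11135307, -0.52389199],
       [-0.11116952, -0.02188975,  0.99356035, -1.05481727],
       [ 0.        ,  0.        ,  0.        ,  1.        ]])}
side window_center [(0.92, [263.9, 227.9, 26.1, 20.9]), (0.91, [239.6, 205.1, 20.1, 17.1]), (0.88, [219.1, 222.9, 28.1, 17.7]),
[... 852 characters left out ...]
      [ 0.        ,  0.        ,  0.        ,  1.        ]])}
{'mtx': array([[327.34391324,   0.        , 281.03599476],
       [  0.        , 327.34391324, 205.63969268],
       [  0.        ,   0.        ,   1.        ]]), 'k1': -0.01950322474856584, 'T_tool_cam': array([[-6.13214544e-04,  9.48648674e-01,  3.16331026e-01,
         8.18576031e-02],
       [ 9.99999811e-01,  5.96521172e-04,  1.49607231e-04,
        -4.21029343e-04],
       [-4.67734531e-05,  3.16331058e-01, -9.48648860e-01,
        -1.25197299e-01],
       [ 0.00000000e+00,  0.00000000e+00,  0.00000000e+00,
         1.00000000e+00]])} [1.79999842e+02 2.52970736e-03 1.63399142e+02] [0.15714937 0.52707213 0.24830789] 0.017 0.9
```

```bash
python3 - <<'E'
import cv2
im=cv2.imread("pics/top0.png")[130:320,170:480]; cv2.imwrite("pics/topc.png",cv2.resize(im,None,fx=2.55,fy=2.55,interpolation=cv2.INTER_CUBIC))
im=cv2.imread("pics/side0.png")[160:340,200:420]; cv2.imwrite("pics/sidec.png",cv2.resize(im,None,fx=3.2,fy=3.2,interpolation=cv2.INTER_CUBIC))
E
```

```text
(no output)
```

View pics/topc.png

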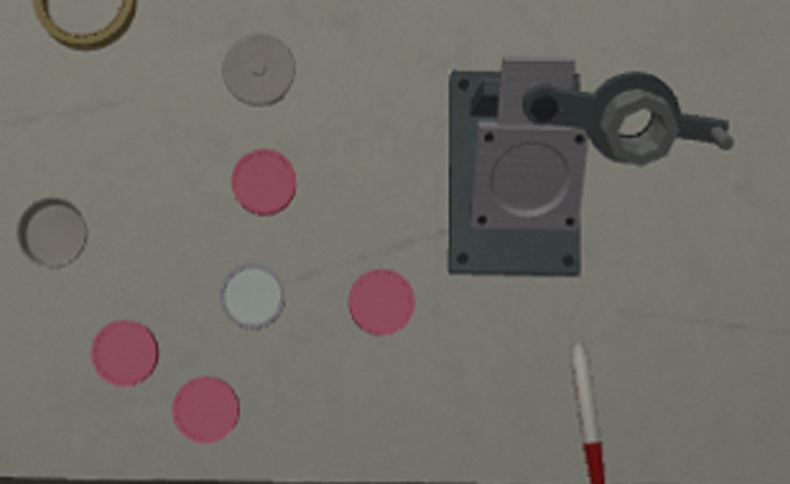

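View pics/sidec.png

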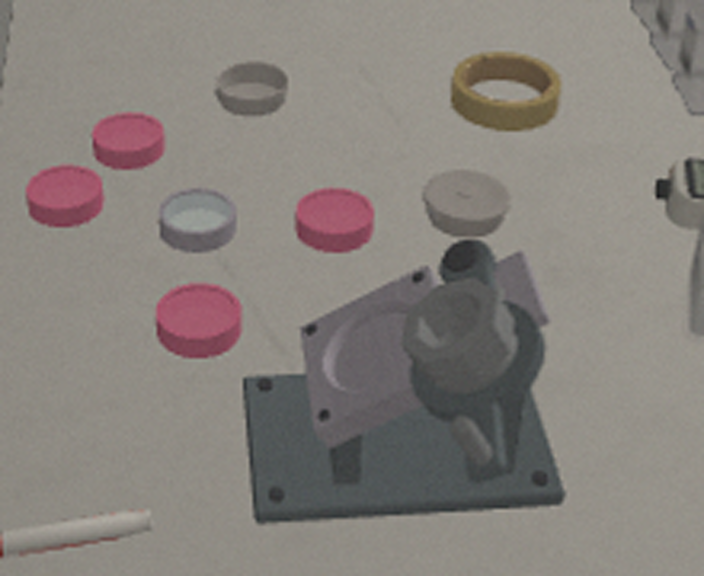

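The white-rimmed clear disc at top pixel (269,246) / side (262,228) is the window: it is the only clear glass in a bare rim. The pink look-alikes are at top (274,201), (219,268), (251,290) and (320,248). The recess is at top pixel (378,201), with the arm swung out to the right and the ring at about (420,177). Both enlarged crops confirm this.

```bash
cat > h.py <<'E'
from station import robot, fingers, vision, workorder, recognise
import numpy as np, cv2
from scipy.spatial.transform import Rotation as Ro
from scipy.optimize import least_squares
def cam(c,T=None):
    k=vision.calibration(c)
    if c!="wrist": return k,np.array(k["extrinsics"])
    return k,np.linalg.inv(T@k["T_tool_cam"])
def toolT():
    T=np.eye(4); T[:3,:3]=Ro.from_euler("xyz",robot.current_eef_rot(),degrees=True).as_matrix(); T[:3,3]=robot.current_tool_pos(); return T
def proj(P,c,T=None):
    k,E=cam(c,T); p=np.atleast_2d(P)@E[:3,:3].T+E[:3,3]
    s=np.c_[p[:,0],-p[:,1]]/-p[:,2:]; s=s*(1+k["k1"]*(s**2).sum(1,keepdims=True))
    m=k["mtx"]; return s*[m[0,0],m[1,1]]+m[:2,2]
def onplane(uv,c,z,T=None):
    f=lambda q: (proj([q[0],q[1],z],c,T)[0]-uv)
    x0=[.5,0] if T is None else T[:2,3]
    return least_squares(f,x0).x
def cellR(yaw): # cell axes in world
    return Ro.from_euler("z",yaw).as_matrix()@Ro.from_euler("y",-30,degrees=True).as_matrix()
def cellP(x,y,yaw,p): return np.atleast_2d(p)@cellR(yaw).T+[x,y,.08]
E
python3 - <<'E'
from h import *
print("cell z",cellR(0)[:,2])
t=np.array([170,130]); s=np.array([200,160])
w=onplane(t+np.array([253,296])/2.55,"top",.018); w2=onplane(s+np.array([198,214])/3.2,"side",.018); print("win",w,w2)
for q in ((264,182),(125,352),(206,409),(382,302)): print("pink",onplane(t+np.array(q)/2.55,"top",.018))
cor=np.array([[-46,46,8],[-46,-46,8],[46,46,8],[46,-46,8],[0,0,8]])/1e3
uvt=t+np.array([[471,226],[583,228],[482,122],[588,133],[530,180]])/2.55
uvs=s+np.array([[303,328],[325,445],[427,268]])/3.2
for use in ("t","s","ts"):
    def f(q):
        r=[]
        if "t" in use: r.append(proj(cellP(*q,cor),"top")-uvt)
        if "s" in use: r.append(proj(cellP(*q,cor[:3]),"side")-uvs)
        return np.concatenate(r).ravel()
    o=least_squares(f,[.5,-.2,0]); print(use,o.x,o.fun.reshape(-1,2).round(1).tolist())
q=o.x
for a in (1.4,1.5,1.6):
    print(a,[proj(cellP(*q,np.array([.075-L*np.cos(a),-L*np.sin(a),h])),c)[0].round(1).tolist() for c,L,h in (("top",.145,.063),("top",.075,.067),("side",.145,.063))])
E
```

```text
cell z [-0.5        0.         0.8660254]
win [0.46081549 0.2157472 ] [0.46401358 0.2112901 ]
pink [0.56528144 0.20698304]
pink [0.40908758 0.33103491]
pink [0.35884608 0.2567659 ]
pink [0.45637538 0.09897064]
t [ 0.56355962 -0.02422297 -0.02853226] [[0.6, -0.1], [-1.9, 0.6], [-0.1, 1.4], [1.2, -1.4], [0.3, -0.6]]
s [ 0.56737581 -0.02856321  0.04155766] [[-0.6, 2.1], [-0.1, -1.7], [0.7, -0.1]]
ts [ 0.56514527 -0.02560859  0.00148866] [[1.8, -0.1], [-0.7, -0.7], [0.0, 1.3], [1.3, -2.7], [1.0, -1.3], [-1.0, 0.6], [-2.6, -3.4], [0.3, -0.6]]
1.4 [[455.2, 186.4], [422.7, 181.3], [342.9, 294.4]]
1.5 [[457.1, 179.7], [423.5, 177.8], [351.3, 291.3]]
1.6 [[458.3, 172.9], [424.0, 174.3], [359.7, 287.5]]
```

```bash
cat >> h.py <<'E'
def eul(R): return Ro.from_matrix(R).as_euler("xyz",degrees=True)
def toolR(yaw,rot=0.): # tool along -cell z, tool y = cell y, turned by rot about cell z
    return cellR(yaw)@Ro.from_euler("z",rot).as_matrix()@np.diag([-1.,1,-1])
E
python3 - <<'E'
from h import *
C=[.5645,-.025,0.0]
def snap(n):
    T=toolT(); im=vision.grab_frame("wrist"); cv2.imwrite(f"pics/{n}.png",im[:,:,::-1]); np.save(f"pics/{n}.npy",T)
    print(n,T[:3,3],robot.current_joint_positions(),robot.current_time_s())
robot.move_to(cellP(*C,[0,0,.17])[0],eul(toolR(C[2]))); snap("wc")
for l in ("cell","pin","ring_grip"): print(l,[(round(d["p"],2),np.round(d["rect"],1).tolist()) for d in recognise(l,"wrist")][:2])
robot.move_to([.462,.214,.16],[180,0,180]); snap("ww")
print([(round(d["p"],2),np.round(d["rect"],1).tolist()) for d in recognise("window_center","wrist")])
E
```

```text
wc [ 0.47995711 -0.0241763   0.22764519] [-52.90829452 -15.22953922  45.96743558 126.30930634  23.14983226
  36.0236507   69.64546019] 3.2333
cell [(0.58, [216.6, 225.8, 242.0, 181.6])]
pin []
ring_grip [(0.64, [194.8, 277.6, 74.5, 75.1])]
ww [0.46248109 0.21191505 0.16022931] [-60.63781353  20.51912982  43.70991602 101.96119614 -15.6204445
  63.6987718   78.04940446] 4.4167
[(0.98, [154.2, 187.6, 76.1, 68.1]), (0.89, [290.1, 191.8, 71.0, 72.5]), (0.78, [431.4, 132.2, 82.5, 74.8]), (0.75, [281.6, 296.6, 62.6, 64.1]), (0.65, [342.9, 63.4, 76.5, 86.0])]
```

View pics/wc.png

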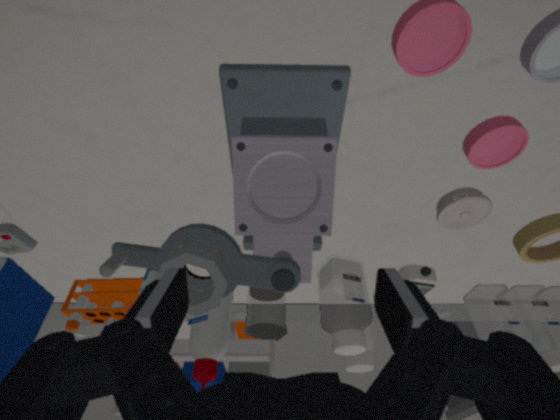

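View pics/ww.png

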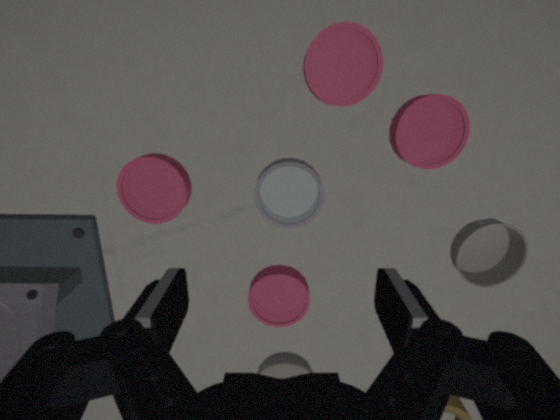

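The cell recess is at wrist pixel (284,187), with block corners near (233,138), (337,137), (235,234) and (332,236). The pin top is at about (107,270). In the second view the window is at (290,192).

```bash
python3 - <<'E'
from h import *
T=np.load("pics/wc.npy"); cor=np.array([[-46,-46,8],[-46,46,8],[46,-46,8],[46,46,8],[0,0,8]])/1e3
im=cv2.imread("pics/wc.png",0)
uv=np.array([[233,138],[337,137],[235,234],[332,236],[284.5,186.5]])
f=lambda q:(proj(cellP(*q,cor),"wrist",T)-uv).ravel()
o=least_squares(f,[.565,-.025,0]); print(o.x,o.fun.reshape(-1,2).round(1).tolist())
f4=lambda q:(proj(np.array(cellP(*q[:3],cor))+[0,0,q[3]],"wrist",T)-uv).ravel()
print("freez",least_squares(f4,[.565,-.025,0,0]).x)
q=o.x
for a in (1.4,1.5,1.6): print(a,[proj(cellP(*q,np.array([.075-L*np.cos(a),-L*np.sin(a),h])),"wrist",T)[0].round(1) for L,h in ((.145,.063),(.075,.067))])
T2=np.load("pics/ww.npy"); im=cv2.imread("pics/ww.png")
g=cv2.GaussianBlur(im[145:240,240:340],(0,0),1.5).astype(float); m=(g.min(2)>np.percentile(g.min(2),50)+12).astype(np.uint8)
n,l,s,c=cv2.connectedComponentsWithStats(m); i=1+np.argmax(s[1:,4]); print(s[i],c[i]+[240,145])
for uvw in ((290.1,191.8),c[i]+[240,145]): print("win",onplane(np.array(uvw),"wrist",.014,T2),onplane(np.array(uvw),"wrist",.018,T2))
a=cv2.resize(cv2.imread("pics/wc.png")[120:320,80:360],None,fx=2.8,fy=2.8,interpolation=cv2.INTER_CUBIC)
for p in cor:
    u=(proj(cellP(*q,p),"wrist",T)[0]-[80,120])*2.8; cv2.circle(a,tuple(int(v) for v in u),3,(0,255,0),1)
th=np.linspace(0,6.28,60)
for r in (31.5,34.5):
    for u in proj(cellP(*q,np.c_[r*np.cos(th),r*np.sin(th),8+0*th]/1e3),"wrist",T): cv2.circle(a,tuple(int(v) for v in (u-[80,120])*2.8),1,(0,0,255),-1)
cv2.imwrite("pics/wcz.png",a)
E
```

```text
[ 0.5617988  -0.02145212 -0.00821492] [[-1.5, -1.5], [1.2, 0.3], [0.3, 0.8], [0.2, -0.6], [-0.2, 1.9]]
freez [ 0.56408793 -0.0214169  -0.0081628  -0.00252057]
1.4 [array([105.2, 266.8]), array([191.5, 283.2])]
1.5 [array([106. , 282.5]), array([191.2, 291.3])]
1.6 [array([108.6, 297.8]), array([191.7, 299.3])]Traceback (most recent call last):
  File "<stdin>", line 13, in <module>
    return _wrapfunc(a, 'argmax', axis=axis, out=out, **kwds)
    return bound(*args, **kwds)
ValueError: attempt to get argmax of an empty sequence
```

```bash
python3 - <<'E'
from h import *
T=np.load("pics/wc.npy"); q=[0.5625,-0.0215,-0.008]; T2=np.load("pics/ww.npy")
for uvw in ((290.1,191.8),(289.5,193)): print("win",onplane(np.array(uvw),"wrist",.014,T2))
cor=np.array([[-46,-46,8],[-46,46,8],[46,-46,8],[46,46,8],[0,0,8]])/1e3
a=cv2.resize(cv2.imread("pics/wc.png")[120:320,80:360],None,fx=2.8,fy=2.8,interpolation=cv2.INTER_CUBIC)
def d(P,col,r=1):
    for u in proj(cellP(*q,P),"wrist",T): cv2.circle(a,tuple(int(v) for v in (u-[80,120])*2.8),r,col,-1)
d(cor,(0,255,0),2)
th=np.linspace(0,6.28,60)
for r in (31.5,34.5): d(np.c_[r*np.cos(th),r*np.sin(th),8+0*th]/1e3,(0,0,255))
an=1.42; d(np.c_[75-145*np.cos(an)+6*np.cos(th),-145*np.sin(an)+6*np.sin(th),63+0*th]/1e3,(255,255,0))
d(np.c_[75-75*np.cos(an)+18*np.cos(th),-75*np.sin(an)+18*np.sin(th),67+0*th]/1e3,(255,255,0))
cv2.imwrite("pics/wcz.png",a)
E
```

```text
win [0.45862648 0.21920645]
win [0.45970214 0.21869514]
```

View pics/wcz.png

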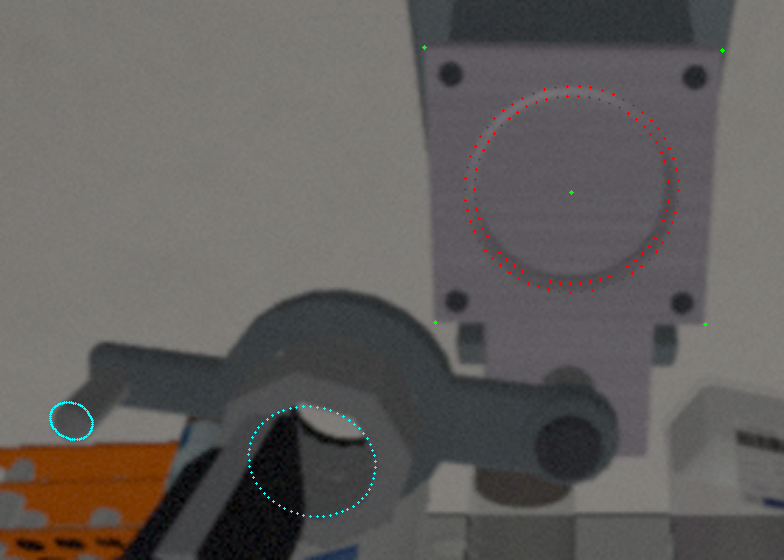

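The overlay agrees: block, recess and pin (arm angle about 1.42) all match. Now the grasp.

```bash
python3 - <<'E'
from h import *
O=[180,0,180]; W=[.460,.2175]
fingers.gripper_to(.87)
robot.line_to(W+[.06],O,velocity=.15)
print("contact",robot.line_to(W+[.0],O,velocity=.03,f_stop=4)); z=robot.current_tool_pos()[2]; print(z,robot.current_tool_pos(),robot.current_finger_gap(),robot.current_contact_force())
zc=z+.012
robot.line_to(W+[zc],velocity=.05)
fingers.gripper_to(.5,35); print("gap",robot.current_finger_gap(),robot.current_gripper_force())
robot.line_to(W+[.12],velocity=.12)
T=toolT(); im=vision.grab_frame("wrist"); cv2.imwrite("pics/held.png",im[:,:,::-1])
print("gap",robot.current_finger_gap(),robot.current_gripper_force(),robot.current_contact_force(),zc,robot.current_time_s())
E
```

```text
contact True
0.0080743829704399 [0.45994209 0.2174573  0.00807438] 0.8682769532037199 [-0.44286541 -0.65006544  5.54484866]
gap 0.6748649826048548 36.75329089164734
gap 0.6704957838707845 37.58513331413269 [ 0.18474664 -0.52109002 -0.29562977] 0.0200743829704399 8.8333
```

View pics/held.png

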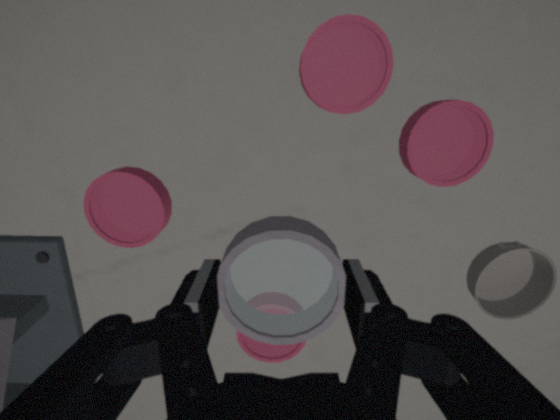

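```bash
python3 - <<'E'
from h import *
im=cv2.imread("pics/held.png"); th=np.linspace(0,6.28,40); T=np.eye(4)
for dx in (-.003,0,.003):
    u=proj(np.c_[dx+.03*np.cos(th),.03*np.sin(th),.002+0*th],"wrist",T); print(dx,u.min(0),u.max(0))
C=[.563,-.0225,-.008]; R=eul(toolR(C[2]))
pre=cellP(*C,[0,0,.12])[0]
robot.line_to([.46,.2175,.22],velocity=.2)
robot.move_to(pre,R); print(robot.current_joint_positions())
for h in (.045,.02): print(h,robot.inverse_kinematics(cellP(*C,[0,0,h])[0],R))
robot.line_to(cellP(*C,[0,0,.050])[0],R,velocity=.12)
T=toolT(); cv2.imwrite("pics/pre.png",vision.grab_frame("wrist")[:,:,::-1]); print(robot.current_time_s(),robot.current_finger_gap(),robot.current_contact_force())
cv2.imwrite("pics/pre_s.png",vision.grab_frame("side")[:,:,::-1])
a=cv2.imread("pics/pre.png")[80:380,140:420]; b=cv2.resize(cv2.imread("pics/pre_s.png")[190:350,250:400],(280,300)); cv2.imwrite("pics/pre2.png",cv2.resize(np.hstack([a,b]),None,fx=1.4,fy=1.4))
E
```

```text
-0.003 [215.20234345 233.83946934] [348.12278266 348.39971391]
0 [214.75812201 227.24169814] [348.56719328 343.35631299]
0.003 [214.30878306 220.55090189] [349.01670796 338.24719997]
[-62.12896726  -7.2470553   59.59203697 127.91509424  15.87285809
  26.45145648  76.15673709]
0.045 [-38.5001691   10.52995088  43.62123698 127.66768524 -30.56182302
  16.60588045 119.47745976]
0.02 [-37.34058557  15.39811267  43.81665209 127.23205441 -47.30441408
  15.93690105 135.12283065]
11.8 0.6729451266141221 [ 0.06782487  0.09651404 -1.12036549]
```

View pics/pre2.png

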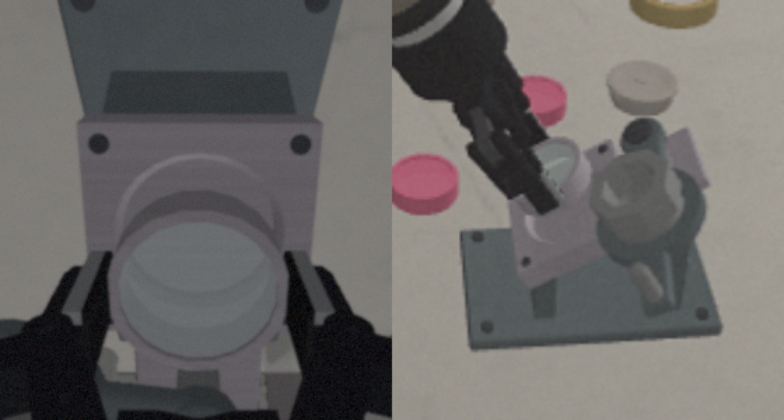

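```bash
python3 - <<'E'
from h import *
C=[.563,-.0225,-.008]; R=eul(toolR(C[2])); T=toolT()
for dx in (-.002,0,.002): print(dx,proj(cellP(*C,[-.0345+dx,0,.008]),"wrist",T)[0],proj(cellP(*C,[-.046+dx,0,.008]),"wrist",T)[0],"obs 188.6, 165.5")
E
```

```text
-0.002 [281.18038943 186.31745633] [281.17900101 164.88773541] obs 188.6, 165.5
0 [281.18062262 189.95401175] [281.17924844 168.67930592] obs 188.6, 165.5
0.002 [281.18085344 193.56440176] [281.17949332 172.44335059] obs 188.6, 165.5
```

```bash
python3 - <<'E'
from h import *
C=[.563,-.0225,-.008]; R=eul(toolR(C[2])); Rc=cellR(C[2])
def loc(): return (Rc.T@(robot.current_tool_pos()-np.array([C[0],C[1],.08]))*1e3).round(2)
f0=robot.current_contact_force()
robot.line_to(cellP(*C,[-.001,0,.034])[0],R,velocity=.06)
r=robot.line_to(cellP(*C,[-.001,0,.014])[0],R,velocity=.02,f_stop=4)
print(r,loc(),Rc.T@(robot.current_contact_force()-f0),robot.current_joint_positions(),robot.current_finger_gap(),robot.current_time_s())
cv2.imwrite("pics/seat.png",vision.grab_frame("wrist")[80:380,140:420,::-1])
E
```

```text
True [-1.01  0.04 20.62] [ 1.82061009  1.086728   11.08493479] [-39.1908617   15.70014243  46.09398186 127.43978045 -49.44500892
  16.47434614 137.16549376] 0.6717899465808252 12.9583
```

```bash
python3 - <<'E'
from h import *
C=[.563,-.0225,-.008]; R=eul(toolR(C[2]))
fingers.gripper_to(.80,20); robot.pause(.1)
robot.line_to(cellP(*C,[-.001,0,.09])[0],R,velocity=.1)
fingers.gripper_to(.6)
robot.line_to(cellP(*C,[0,0,.15])[0],R,velocity=.15)
T=toolT(); np.save("pics/seat.npy",T); im=vision.grab_frame("wrist")[:,:,::-1].copy(); cv2.imwrite("pics/seat_raw.png",im)
th=np.linspace(0,6.28,50)
a=cv2.resize(im[110:310,90:370],None,fx=2.8,fy=2.8,interpolation=cv2.INTER_CUBIC)
for p in proj(cellP(*C,np.c_[.03*np.cos(th),.03*np.sin(th),.018+0*th]),"wrist",T): cv2.circle(a,tuple(int(v) for v in (p-[90,110])*2.8),1,(0,0,255),-1)
cv2.imwrite("pics/seatz.png",a)
# plan checks: pin poses
print(robot.current_joint_positions(),robot.current_time_s())
for rot in (0,-.7,.7,np.pi,np.pi-.7,np.pi+.7):
  out=[]
  for an in (1.42,.9,.4,0):
    j=robot.inverse_kinematics(cellP(*C,[.075-.145*np.cos(an),-.145*np.sin(an),.057])[0],eul(toolR(C[2],rot))); out.append(None if j is None else np.round(j).astype(int).tolist())
  print(round(rot,1),out)
print("ring")
for rot in np.arange(-3.2,3.3,.4):
    j=robot.inverse_kinematics(cellP(*C,[0,0,.06])[0],eul(toolR(C[2],rot))); print(round(rot,1),None if j is None else np.round(j).astype(int).tolist())
E
```

```text
[-59.09407356 -13.54065608  52.45937735 127.26042495  24.78205332
  33.02008671  67.43791177] 16.35
0 [[10, 13, 11, 115, -28, 27, 133], [8, 9, 11, 126, -34, 20, 138], [-54, 13, 73, 136, -63, 22, 161], [-62, 8, 68, 138, -48, 13, 138]]
-0.7 [[-18, 16, 45, 116, -46, 32, 107], [-43, 20, 73, 127, -66, 35, 127], [0, 6, 11, 134, -32, 12, 90], [-62, 8, 68, 138, -48, 13, 98]]
0.7 [[28, 13, -10, 114, -17, 25, 163], [37, 10, -20, 125, -18, 18, 163], [20, 6, -10, 134, -21, 11, 160], [-57, 7, 62, 138, -41, 11, 172]]
3.1 [[-35, 25, 70, 116, -62, 42, -19], [-30, 13, 55, 127, -54, 26, -23], [-30, 7, 45, 135, -46, 15, -35], [-63, 8, 69, 138, -49, 13, -41]]
2.4 [[-32, 22, 65, 116, -58, 39, -62], [-38, 16, 65, 127, -60, 30, -58], [-49, 10, 66, 135, -58, 19, -64], [-62, 8, 68, 138, -48, 13, -82]]
3.8 [[-30, 20, 61, 116, -55, 37, 16], [-36, 15, 63, 127, -58, 29, 21], [-25, 6, 39, 135, -43, 14, 2], [-62, 8, 68, 138, -48, 13, -2]]
ring
-3.2 [-59, 12, 67, 128, -39, 21, -55]
-2.8 [-45, 8, 50, 128, -25, 18, -46]
-2.4 [-44, 8, 49, 128, -24, 18, -24]
-2.0 [-46, 8, 51, 128, -26, 18, 1]
-1.6 [-45, 8, 50, 128, -25, 18, 23]
-1.2 [-36, 7, 40, 128, -19, 17, 40]
-0.8 [-36, 7, 40, 128, -19, 17, 63]
-0.4 [-41, 8, 46, 128, -23, 18, 89]
-0.0 [-55, 10, 62, 128, -35, 20, 124]
0.4 [-55, 10, 62, 128, -35, 20, 147]
0.8 [-51, 9, 57, 128, -31, 19, 166]
1.2 [19, 8, -20, 126, 9, 17, 150]
1.6 [38, 10, -40, 125, 22, 18, 162]
2.0 [55, 14, -60, 125, 39, 21, 169]
2.4 [-59, 12, 67, 128, -39, 21, -94]
2.8 [-59, 12, 67, 128, -39, 21, -71]
3.2 [-44, 8, 49, 128, -25, 18, -63]
```

View pics/seatz.png

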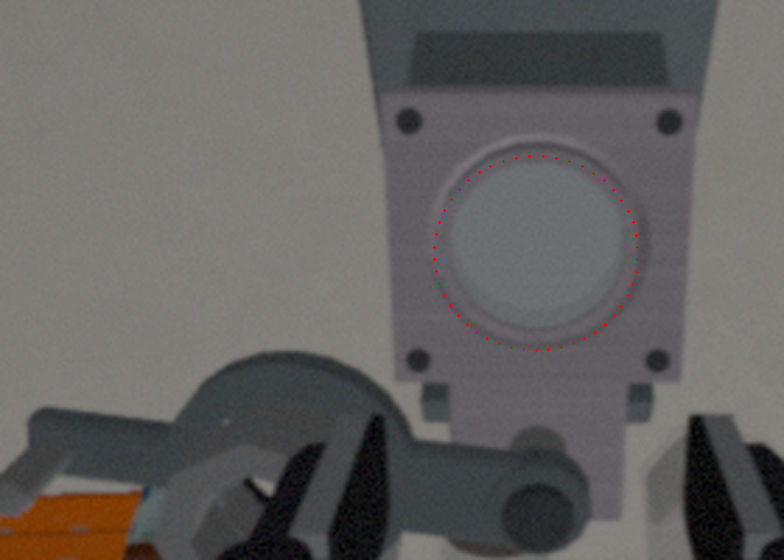

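The window is seated: its rim is concentric within the clearance and about 1.5 mm down the slope, as gravity would leave it. Next I cage the pin loosely and swing the arm in.

```bash
python3 - <<'E'
from h import *
C=[.563,-.0225,-.008]; rot=np.pi+.7; R=eul(toolR(C[2],rot)); Rc=cellR(C[2])
P=lambda an,h: cellP(*C,[.075-.145*np.cos(an),-.145*np.sin(an),h])[0]
robot.move_to(P(1.42,.14),R); print(np.round(robot.current_joint_positions()),robot.current_time_s())
fingers.gripper_to(.38)
f0=robot.current_contact_force()
b=robot.line_to(P(1.42,.058),R,velocity=.08,f_stop=6); print("down hit",b)
if not b:
    fingers.gripper_to(.19,20); print("gap",robot.current_finger_gap())
    try:
        for an in np.arange(1.3,.05,-.12):
            h=robot.line_to(P(an,.058),R,velocity=.1,f_stop=20)
            print(round(an,2),h,np.round(Rc.T@(robot.current_contact_force()-f0),1),np.round(robot.current_joint_positions())[[0,2,5,6]])
            if h: break
    except Exception as e: print(repr(e))
print(robot.current_time_s())
cv2.imwrite("pics/sw_s.png",vision.grab_frame("side")[:,:,::-1]); cv2.imwrite("pics/sw_t.png",vision.grab_frame("top")[:,:,::-1])
E
```

```text
[-37.   4.  63. 116. -26.  37.  -8.] 17.55
down hit False
gap 0.18915140352728552
1.3 False [0.3 0.4 0.1] [-24.  53.  32.  13.]
1.18 False [ 0.8 -0.5 -0.9] [-25.  52.  30.  14.]
1.06 False [ 0.4 -0.9  0.2] [-26.  52.  28.  15.]
0.94 False [ 0.8 -0.8 -0.1] [-27.  52.  26.  15.]
0.82 False [-0.8 -0.7 -0.9] [-28.  52.  24.  15.]
0.7 False [-0.1 -1.  -0.9] [-30.  51.  22.  14.]
0.58 False [ 0.5 -0.6 -0. ] [-32.  51.  19.  12.]
0.46 False [ 0.7 -1.3 -0.1] [-35.  51.  17.   9.]
0.34 False [-0.2 -1.3 -0.7] [-39.  52.  15.   5.]
0.22 False [ 0.5 -0.6 -0.8] [-44.  54.  13.   0.]
0.1 False [ 0.5 -0.2  0.2] [-51.  59.  12.  -5.]
22.925
```

```bash
python3 - <<'E'
import cv2,numpy as np
a=cv2.resize(cv2.imread("pics/sw_s.png")[180:350,240:420],(400,378)); b=cv2.resize(cv2.imread("pics/sw_t.png")[130:300,320:500],(400,378)); cv2.imwrite("pics/sw.png",np.hstack([a,b]))
E
```

```text
(no output)
```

View pics/sw.png

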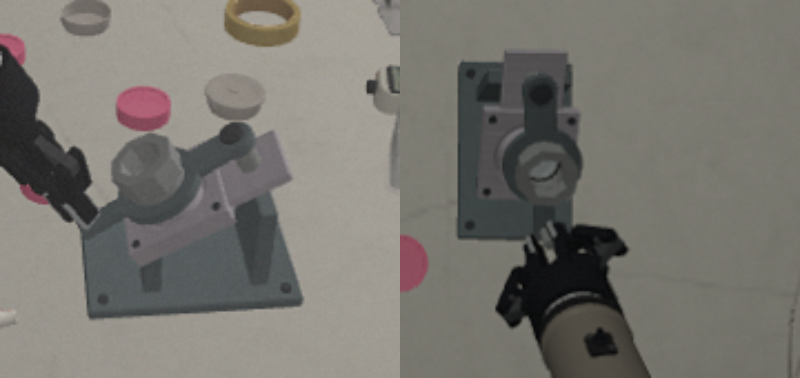

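The arm is nearly in. Now I push it to the stop.

```bash
python3 - <<'E'
from h import *
C=[.563,-.0225,-.008]; rot=np.pi+.7; Rc=cellR(C[2])
P=lambda an,h: cellP(*C,[.075-.145*np.cos(an),-.145*np.sin(an),h])[0]
f0=robot.current_contact_force()
def loc(): return (Rc.T@(robot.current_tool_pos()-np.array([C[0],C[1],.08]))*1e3).round(1)
for tilt in (0,3,6,10):
    R=eul(Ro.from_rotvec(np.radians(tilt)*Rc[:,1]).as_matrix()@toolR(C[2],rot))
    try:
        for an in (.03,-.09):
            h=robot.line_to(P(an,.058),R,velocity=.05 if an>0 else .03,f_stop=12); print(tilt,an,h,loc(),np.round(Rc.T@(robot.current_contact_force()-f0),1),np.round(robot.current_joint_positions()))
            if h: break
        break
    except robot.PlanningError as e: print(tilt,e)
print(robot.current_time_s())
E
```

```text
0 0.03 False [-69.7  -4.9  58. ] [ 2.  -0.7  1. ] [-57.   7.  63. 138. -42.  12.  -7.]
0 -0.09 True [-67.1   6.2  58.2] [ 1.8 -1.3 -1.3] [-65.   8.  69. 138. -41.  11. -10.]
23.9167
```

```bash
python3 - <<'E'
from h import *
C=[.563,-.0225,-.008]; Rc=cellR(C[2])
p=robot.current_tool_pos()
robot.line_to(p+Rc@[-.001,-.002,.0],velocity=.05)
robot.line_to(p+Rc@[-.001,-.002,.05],velocity=.12)
R=eul(toolR(C[2],-.15)); fingers.gripper_to(.87)
robot.move_to(cellP(*C,[0,0,.15])[0],R); print(np.round(robot.current_joint_positions()),robot.current_time_s())
T=toolT(); np.save("pics/ring.npy",T); im=vision.grab_frame("wrist")[:,:,::-1].copy(); cv2.imwrite("pics/ring_raw.png",im)
t=robot.current_time_s(); robot.line_to(cellP(*C,[0,0,.149])[0],eul(toolR(C[2],-.05)),velocity=.004); print("dt",robot.current_time_s()-t)
th=np.linspace(0,6.28,50); u0=[140,60]
a=cv2.resize(im[60:360,140:420],None,fx=2,fy=2,interpolation=cv2.INTER_CUBIC)
def d(P,col):
    for p in proj(cellP(*C,P),"wrist",T): cv2.circle(a,tuple(int(v) for v in (p-u0)*2),1,col,-1)
for an,col in ((0,(0,0,255)),(.05,(255,255,0))):
    d(np.c_[75-145*np.cos(an)+6*np.cos(th),-145*np.sin(an)+6*np.sin(th),63+0*th]/1e3,col)
d(np.c_[18*np.cos(th),18*np.sin(th),66+0*th]/1e3,(0,0,255))
for v in (0,.3):
    k=np.pi/8+np.arange(8)*np.pi/4-v; r=27/np.cos(np.pi/8); d(np.c_[r*np.cos(k),r*np.sin(k),67-4*v+0*k]/1e3,(0,255,0) if v==0 else (255,0,255))
cv2.imwrite("pics/ringz.png",a)
E
```

```text
Traceback (most recent call last):
station.PlanningError: the arm cannot follow that straight line within its joint ranges
```

```bash
python3 - <<'E'
from h import *
C=[.563,-.0225,-.008]; Rc=cellR(C[2]); R0=Ro.from_euler("xyz",robot.current_eef_rot(),degrees=True).as_matrix()
p=robot.current_tool_pos(); ok=False
print(np.round(robot.current_joint_positions(),1))
for up in (.035,.03,.027):
    for tilt in (0,3,6,10,-3,15):
        try:
            robot.line_to(p+Rc@[0,0,up],eul(Ro.from_rotvec(np.radians(tilt)*Rc[:,1]).as_matrix()@R0),velocity=.1); ok=True; break
        except robot.PlanningError: pass
    if ok: break
print(ok,up,tilt,np.round(robot.current_joint_positions(),1))
E
```

```text
[-63.8   7.5  68.4 138.3 -41.7  11.4  -9. ]
False 0.027 15 [-63.8   7.5  68.4 138.3 -41.7  11.4  -9. ]
```

```bash
python3 - <<'E'
from h import *
C=[.563,-.0225,-.008]; Rc=cellR(C[2]); R0=Ro.from_euler("xyz",robot.current_eef_rot(),degrees=True).as_matrix()
fingers.gripper_to(.5)
p=robot.current_tool_pos(); ok=False
for d in ([0,-.012,.004],[0,-.008,.002],[0.004,-.012,.004],[.006,0,.003],[-.023,-.019,0],[0,-.012,0]):
    for tilt in (0,-4,4,8):
        try:
            robot.line_to(p+Rc@np.array(d),eul(Ro.from_rotvec(np.radians(tilt)*Rc[:,1]).as_matrix()@R0),velocity=.06); ok=True; break
        except robot.PlanningError: pass
    if ok: break
print(ok,d,tilt,np.round(robot.current_joint_positions(),1))
R1=Ro.from_euler("xyz",robot.current_eef_rot(),degrees=True).as_matrix(); p=robot.current_tool_pos()
if ok:
    for tilt in (0,-4,-8,4,8,12):
        try: robot.line_to(p+Rc@[0,0,.035],eul(Ro.from_rotvec(np.radians(tilt)*Rc[:,1]).as_matrix()@R1),velocity=.1); print("up",tilt); break
        except robot.PlanningError: pass
print(np.round(robot.current_joint_positions(),1),robot.current_time_s(),robot.current_contact_force())
E
```

```text
True [0, -0.012, 0.004] 0 [-63.4   6.3  70.  138.1 -39.5  12.   -9.1]
[-63.4   6.3  70.  138.1 -39.5  12.   -9.1] 24.9 [ 0.03947552 -0.55661188 -0.00682746]
```

```bash
python3 - <<'E'
from h import *
C=[.563,-.0225,-.008]; Rc=cellR(C[2]); R0=Ro.from_euler("xyz",robot.current_eef_rot(),degrees=True).as_matrix()
p=robot.current_tool_pos()
for tilt in (0,5,10,20,-5):
    for d in ([0,0,.008],[0,0,.016],[0,0,.035],[0,0,.06],[-.02,-.02,0]):
        j=robot.inverse_kinematics(p+Rc@np.array(d),eul(Ro.from_rotvec(np.radians(tilt)*Rc[:,1]).as_matrix()@R0)); print(tilt,d,None if j is None else np.round(j,1))
E
```

```text
0 [0, 0, 0.008] [-67.7   2.6  72.7 138.2 -20.5  11.5 -27.5]
0 [0, 0, 0.016] [-3.040e+01  1.000e-01  3.260e+01  1.375e+02 -1.900e+00  1.220e+01
 -4.690e+01]
0 [0, 0, 0.035] [-49.   -5.8  49.  137.9  16.4  16.3 -64.3]
0 [0, 0, 0.06] [-55.6 -14.1  51.  137.6  33.1  24.1 -80.6]
0 [-0.02, -0.02, 0] [-59.1   5.4  69.5 140.6 -51.   11.4   6.1]
5 [0, 0, 0.008] [-66.4   6.9  73.5 133.9 -24.5  20.4 -24. ]
5 [0, 0, 0.016] [-63.7   2.3  68.1 133.9  -9.2  20.2 -38.9]
5 [0, 0, 0.035] [-72.4  -8.2  71.1 133.9  20.2  24.6 -67.2]
5 [0, 0, 0.06] [-42.7  -7.9  41.5 133.1  12.9  28.  -61.2]
5 [-0.02, -0.02, 0] [-59.    8.3  70.2 136.4 -36.4  18.9  -9.1]
10 [0, 0, 0.008] [-59.3   9.7  67.3 129.5 -22.6  28.1 -26.4]
10 [0, 0, 0.016] [-64.4   8.3  72.2 129.6 -19.8  28.9 -28.8]
10 [0, 0, 0.035] [-50.8   0.4  53.5 129.4  -1.2  30.2 -47.2]
10 [0, 0, 0.06] [-63.2  -8.2  61.2 129.3  14.2  35.1 -62. ]
10 [-0.02, -0.02, 0] [-56.3  11.6  68.5 132.1 -31.5  26.6 -14.6]
20 [0, 0, 0.008] [-36.6  12.4  43.3 120.4 -13.6  41.  -35.9]
20 [0, 0, 0.016] [-58.6  20.2  72.7 120.9 -29.4  46.  -20. ]
20 [0, 0, 0.035] [-61.7  15.2  73.6 121.  -22.1  46.3 -26.5]
20 [0, 0, 0.06] [-49.2   4.   53.6 120.7  -4.7  46.8 -43.8]
20 [-0.02, -0.02, 0] [-47.4  17.3  61.  123.4 -25.9  40.5 -20.9]
-5 [0, 0, 0.008] None
-5 [0, 0, 0.016] None
-5 [0, 0, 0.035] [-61.7 -11.   59.4 142.3  53.2  12.6 -99.9]
-5 [0, 0, 0.06] [-20.9  -9.4  20.7 141.1  16.7  13.  -65.4]
-5 [-0.02, -0.02, 0] None
```

```bash
python3 - <<'E'
from h import *
C=[.563,-.0225,-.008]; Rc=cellR(C[2]); R0=Ro.from_euler("xyz",robot.current_eef_rot(),degrees=True).as_matrix()
p=robot.current_tool_pos()
def go(d,tilt,v):
    try: robot.line_to(p+Rc@np.array(d),eul(Ro.from_rotvec(np.radians(tilt)*Rc[:,1]).as_matrix()@R0),velocity=v); ok=1
    except robot.PlanningError: ok=0
    print(d,tilt,ok,np.round(robot.current_joint_positions(),1),robot.current_time_s()); return ok
if go([0,0,.004],12,.006) or go([0,0,.006],6,.01) or go([0,0,0.003],3,.01):
    go([0,0,.035],15,.06) and go([0,0,.09],15,.1)
E
```

```text
[0, 0, 0.004] 12 1 [-60.5  14.4  71.1 127.9 -29.9  32.3 -19.6] 25.7333
[0, 0, 0.035] 15 1 [-65.4   7.8  73.1 125.4 -14.2  37.9 -34.1] 26.4
[0, 0, 0.09] 15 1 [-67.1 -11.8  62.1 124.6  16.7  46.8 -64.8] 27.175
```

```bash
python3 - <<'E'
from h import *
C=[.563,-.0225,-.008]; Rc=cellR(C[2])
R=eul(toolR(C[2],-.15)); fingers.gripper_to(.87)
robot.move_to(cellP(*C,[0,0,.15])[0],R); print(np.round(robot.current_joint_positions()),robot.current_time_s())
T=toolT(); np.save("pics/ring.npy",T); im=vision.grab_frame("wrist")[:,:,::-1].copy(); cv2.imwrite("pics/ring_raw.png",im)
t=robot.current_time_s(); robot.line_to(cellP(*C,[0,0,.149])[0],eul(toolR(C[2],-.05)),velocity=.004); print("dt",robot.current_time_s()-t)
th=np.linspace(0,6.28,50); u0=[140,60]
a=cv2.resize(im[60:360,140:420],None,fx=2,fy=2,interpolation=cv2.INTER_CUBIC)
def d(P,col):
    for p in proj(cellP(*C,P),"wrist",T): cv2.circle(a,tuple(int(v) for v in (p-u0)*2),1,col,-1)
for an,col in ((0,(0,0,255)),(.05,(255,255,0))):
    d(np.c_[75-145*np.cos(an)+6*np.cos(th),-145*np.sin(an)+6*np.sin(th),63+0*th]/1e3,col)
d(np.c_[18*np.cos(th),18*np.sin(th),66+0*th]/1e3,(0,0,255))
for v in (0,.3):
    k=np.pi/8+np.arange(8)*np.pi/4-v; r=27/np.cos(np.pi/8); d(np.c_[r*np.cos(k),r*np.sin(k),67-4*v+0*k]/1e3,(0,255,0) if v==0 else (255,0,255))
cv2.imwrite("pics/ringz.png",a)
E
```

```text
[-56. -13.  50. 127.  22.  32.  61.] 29.4917
dt 0.40000000000000213
```

View pics/ringz.png

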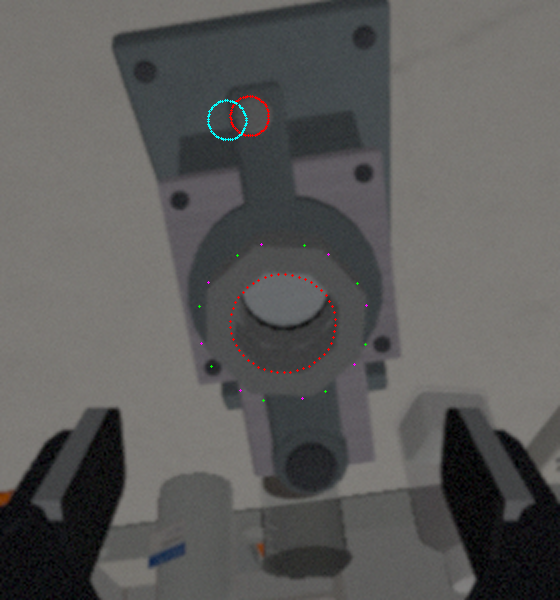

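The arm lies straight along the cell axis (angle about 0) and the ring is centred over the recess at crop (284,322), matching the prediction. Now grip and screw.

```bash
python3 - <<'E'
from h import *
C=[.563,-.0225,-.008]; Rc=cellR(C[2]); q0=robot.current_torque()
X=[-.0003,.0005]
p=lambda h: cellP(*C,X+[h])[0]
R=lambda r: eul(toolR(C[2],r))
robot.line_to(p(.085),R(-.15),velocity=.12)
f0=robot.current_contact_force(); q0=robot.current_torque()
b=robot.line_to(p(.0585),R(-.15),velocity=.05,f_stop=6); print("hit",b)
if not b:
    fingers.gripper_to(.45,60); print("gap",robot.current_finger_gap(),robot.current_gripper_force(),np.round(robot.current_joint_positions()))
    try:
        r=-.15
        while r>-1.0:
            r-=.15; h=.0585-.004*(-.15-r)
            robot.line_to(p(h),R(r),velocity=.004)
            print(round(r,2),"M",np.round(Rc.T@(robot.current_torque()-q0),2),"F",np.round(Rc.T@(robot.current_contact_force()-f0),1),round(robot.current_finger_gap(),3),np.round(robot.current_joint_positions())[[0,2,5,6]])
    except Exception as e: print(repr(e))
print(robot.current_time_s(),r)
E
```

```text
hit False
gap 0.6200661935700413 60.86251039872877 [-52.  10.  59. 128. -33.  19. 113.]
-0.3 M [ 0.11  0.29 -0.12] F [-0.5  0.4 10.8] 0.625 [-54.  61.  20. 107.]
-0.45 M [ 0.08  0.24 -0.07] F [-0.9  0.6 11.4] 0.622 [-55.  63.  20. 101.]
-0.6 M [ 0.12  0.27 -0.08] F [-0.9  0.7 11. ] 0.626 [-57.  65.  20.  94.]
-0.75 M [ 0.16  0.27 -0.07] F [-0.7  0.4 11.2] 0.624 [-58.  67.  21.  88.]
-0.9 M [ 0.17  0.22 -0.14] F [-1.2  0.6 11.1] 0.626 [-59.  68.  22.  82.]
-1.05 M [ 0.16  0.22 -0.08] F [-1.3  0.2 11.3] 0.622 [-60.  70.  22.  75.]
34.0333 -1.05
```

```bash
cat > turn.py <<'E'
from h import *
C=[.563,-.0225,-.008]; Rc=cellR(C[2]); X=[-.0003,.0005]
p=lambda h: cellP(*C,X+[h])[0]
R=lambda r: eul(toolR(C[2],r))
def turn(r,h,rend,step,lim,m0=-.09):
    try:
        while r>rend:
            robot.line_to(p(h-.004*step),R(r-step),velocity=.004); r-=step; h-=.004*step
            M=Rc.T@robot.current_torque()
            print(round(r,2),round(h,4),"Mz",round(M[2],2),"F",np.round(Rc.T@robot.current_contact_force(),1),round(robot.current_finger_gap(),3),np.round(robot.current_joint_positions())[[0,2,5,6]])
            if abs(M[2]-m0)>lim: print("stop"); break
    except Exception as e: print(repr(e),r)
    print("end",r,h,robot.current_time_s()); return r,h
E
python3 - <<'E'
from turn import *
turn(-1.05,.0585-.0036,-2.2,.1,.5,(Rc.T@robot.current_torque())[2])
E
```

```text
-1.15 0.0545 Mz -0.11 F [-1.8  0.7 11.7] 0.623 [-61.  71.  23.  70.]
-1.25 0.0541 Mz -0.11 F [-0.9  0.2 11.8] 0.615 [-61.  71.  23.  66.]
-1.35 0.0537 Mz -0.11 F [-0.5  0.5 12.3] 0.621 [-61.  72.  23.  61.]
-1.45 0.0533 Mz -0.17 F [-1.3  0.6 12.4] 0.625 [-61.  72.  24.  56.]
-1.55 0.0529 Mz -0.07 F [-1.8  1.9 12.7] 0.622 [-62.  72.  24.  51.]
-1.65 0.0525 Mz -0.13 F [-1.2  1.1 13.5] 0.624 [-62.  73.  24.  46.]
-1.75 0.0521 Mz -0.17 F [-2.1  1.3 14.4] 0.622 [-62.  73.  24.  40.]
-1.85 0.0517 Mz -0.16 F [-2.2  1.3 14.7] 0.622 [-62.  73.  24.  35.]
-1.95 0.0513 Mz -0.16 F [-1.6  0.5 16.2] 0.623 [-62.  73.  25.  30.]
-2.05 0.0509 Mz 0.93 F [-1.9 -0.1 19. ] 0.618 [-62.  73.  25.  25.]
stop
end -2.0500000000000007 0.05090000000000003 36.5333
```

The stop came at tool angle about -2.0, as expected. Release, retreat and verify.

```bash
python3 - <<'E'
from turn import *
fingers.gripper_to(.75)
def up(h,tilt,v):
    RR=Ro.from_rotvec(np.radians(tilt)*Rc[:,1]).as_matrix()@toolR(C[2],-2.05)
    robot.line_to(p(h),eul(RR),velocity=v)
for t in (0,4,8):
    try: up(.09,t,.08); break
    except robot.PlanningError as e: print(t,e)
for t in (0,5,10,15):
    try: up(.14,t,.12); break
    except robot.PlanningError as e: print(t,e)
print(np.round(robot.current_joint_positions()),robot.current_time_s())
robot.move_to(cellP(*C,[0,0,.16])[0],R(-.0))
T=toolT(); im=vision.grab_frame("wrist")[:,:,::-1].copy()
a=cv2.resize(im[60:330,140:420],(560,540),interpolation=cv2.INTER_CUBIC)
th=np.linspace(0,6.28,40); k=np.pi/8+np.arange(8)*np.pi/4-2.0; r=27/np.cos(np.pi/8)
for P,c in ((np.c_[r*np.cos(k),r*np.sin(k),59+0*k],(0,255,0)),(np.c_[-70+6*np.cos(th),6*np.sin(th),63+0*th],(0,0,255))):
    for q in proj(cellP(*C,P/1e3),"wrist",T): cv2.circle(a,tuple(int(v) for v in (q-[140,60])*2),1,c,-1)
cv2.imwrite("pics/fin.png",cv2.convertScaleAbs(a,alpha=1.6))
print(robot.current_time_s(),robot.current_contact_force())
E
```

```text
[-61. -12.  55. 128.  24.  31. -49.] 38.9583
40.7583 [-0.8275972  -0.60932416 -0.6029226 ]
```

View pics/fin.png

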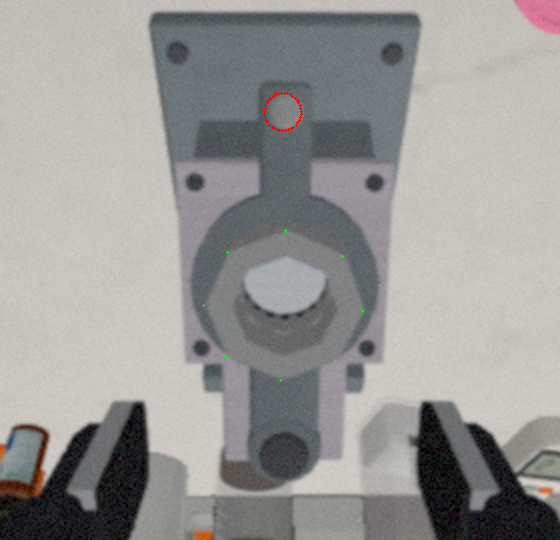

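The pin at (284,111) and the ring's vertices match the predictions for arm angle 0 and ring value 2.0, and the window shows through the bore. I'm handing the job in.

```bash
python3 -c "
from station import workorder
print(workorder.close_job())"
```

```text
the job is handed in; nothing more can be done
None
```

The window is seated in the recess, the clamp arm is swung in against its stop, the ring is screwed clockwise to its stop, the dishes were left alone, and the job is handed in after about 41 s of robot time.

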